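Turn the check-ball dish to the cup

ROBOT

A 7-joint arm with a two-finger parallel gripper is mounted at the origin on a cart in front of the work surface, level with it; the furniture and walls round the work are solid. World frame = base frame: x ahead of the robot, y to its left, z up, the work surface at z = 0. Lengths are in m, angles in rad, forces in N, time in s.
With the tool pointing down it reaches from about 0.4 to 0.85 m from the base axis. Payload 4.5 kg.
Tool frame: the origin (TCP) lies midway between the tips of the shut fingers; the grasp point (between the pads) lies 19 mm behind it; z points along the fingers, y is the line along which they close (so a half turn about z gives the same grasp; the last joint's range is limited). The gripper opens to 88 mm and grips with 3 to 60 N. Pads are 18 mm wide; open, the fingers measure 123 mm over their backs; the gripper's body (75 mm by 187 mm) begins 45 mm behind the grasp point.
Start: joints at [1.344, 0.689, -0.195, 1.565, 0.157, 0.902, -0.215], TCP at [0.161, -0.604, 0.239] pointing down, gripper open.
Joint ranges: [-3.01, 3.01], [-0.46, 2.08], [-1.47, 1.51], [0.13, 2.56], [-1, 4.14], [0.04, 2.09], [-2.66, 2.66]. Speed limits (rad/s): [2.57, 2.57, 3.14, 3.14, 3.14, 3.14, 3.14].

INTERFACE

Orientations are given as a unit quaternion [x, y, z, w].
In Python, from plant import r gives the robot as it stands.
- The arm moves only by the tool carry_out, never from a script. Its argument "plan" is a list of rows, each an object with "rot": the turn, a rotation vector about the tool's x, y, z in rad, a list of three; "xyz": the shift along the tool's x, y, z in m, a list of three; "grip": the closure in counts, from 0 (fully open) to 255 (shut). In form: [{"rot": [wx, wy, wz], "xyz": [dx, dy, dz], "grip": grip}, ...]. A call has 1 to 8 rows; each row is the pose to reach, as a shift and turn from the pose commanded when the call began, along the tool's axes at that moment; what a row does not reach only later rows make up. A row lasts 1/12 s, in which the tool goes at most 41.7 mm and 7.16 degrees, less where a joint would pass 70% of its speed; a pose out of reach is approached as far as the arm can. A call with a gripper value outside its range is refused whole. The fingers move at their own pace and stop on an object; "squeeze" is the grip in N (left out, the last holds). Time passes only in rows, so rows that repeat a pose let the fingers close. It gives the time, the measured TCP pose, the force, the opening and the grip force at its end, in the units of the state.
- r.get_state(): the state, without advancing time (a new reading comes with each control period).
- r.snapshot(name): name is "scene" or "side" or "wrist"; returns the picture (400x640x3 uint8, red, green, blue); there is no depth.
- r.camera_params(name): a dict with "fx", "fy", "cx", "cy" (pixels), "position" and "attitude" of the camera in the world; the wrist camera has in their place "hand_eye" (4x4, takes a point from camera to tool coordinates, whose origin is the TCP and whose axes are the flange's). Camera axes: x right, y down, z forward; pixel columns grow to the right and rows downward; lengths in m; the calibration is good to about 2 mm. A picture is of the moment at which its call begins: read the wrist's pose just before it. camera_params takes no time and is no camera call.
- r.finish_job(): hands the job in; it is judged then, once.
The state is a dict: "clock": time; "q": joint angles; "qd": joint speeds; "joint_torque": joint torques, N m; "tool_pos": TCP position; "eef_rot": TCP orientation; "contact_force": force on the tool from outside, world axes, zero at the start; "moment": the same for the moment, N m; "opening": opening from 0.0 (shut) to 1.0 (fully open); "finger_force": force on a finger pad.
Only numpy, scipy, OpenCV 4.12 (cv2) and the standard library are available. Lean on these libraries where they do the work, as an engineer would, in place of code of your own. Each camera call takes 0.05 s, during which the arm holds its last target. There are 200 camera calls.

TASK

The ball dish is locked on its stand by a hinged hasp. Swing the hasp up off the dish's catch and well past upright, then lift the dish level by its overhead handle and, once it is clear of the stand, give it a quarter turn over the stand so that its pouring lip points to the white cup, with the steel ball staying in the middle of the dish all the while. Finish still holding the dish level and at rest above its stand, its underside higher than the cup's rim, touching nothing but your gripper; do not disturb the other things on the table.

Things in the scene. Friction and masses are not known exactly. Their poses are not given: they have to be found in the camera images.
- stand: Fixed plywood base, 198 x 165 x 24 mm, with a low steel seat ring (6 mm high) in which the dish's foot sits with 1.5 mm play. Origin on the table (underside of the base) exactly under the seat's centre; z up. The hasp is on its -x side (towards the robot); +y and -y are the two sides where the cup and the glue bottle stand.
- hasp (a joint): Hinge angle of the steel hasp: 0 = lying level over the dish's ear, pointing to the stand's -y; grows as its free end swings up and over towards the stand's +y (1.57 = upright), stop at 2.5. Stiff friction hinge (0.07 N m): it stays where it is left. May start slightly raised.
- hasp_hinge (a point): Point on the hasp's hinge axis, level with the middle of its side bar (in the stand's frame at -0.126, 0.043, 0.057). The axis is parallel to the stand's x; the point's axes are the stand's. From here the side bar's middle lies 78 mm away.
- hasp_bar (a point): Middle of the hasp's side bar: round steel, 10 mm thick, at the free end of the 22 mm wide strap, along the stand's x, sticking out 40 mm beyond the strap on the robot's side, 57 mm above the table when shut. Can be pinched from above by fingers closing along the stand's y; it turns between the pads as the hasp swings.
- dish: Round shallow aluminium dish, 145 mm wide, ~0.3 kg, loose in the seat. Origin under the centre of its foot, 24 mm above the table at the start; z up, +x to its pouring lip (at the start along the stand's +x), -x to a flat ear whose 5 mm catch stud stands up through the hasp's slot. Floor slopes up 5 degrees from the centre, 14 beyond 30 mm radius; rim 32 mm above origin; ear and lip reach 101 mm.
- dish_grip (a point): Centre of the wooden hand grip of the dish's overhead bail handle, 100 mm above the dish's origin on its axis: 76 mm long along the dish's y, 16 mm thick along the dish's x (fingers close along the dish's x), 24 mm high. The bail's legs rise from the rim at the dish's +y and -y.
- dish_lip (a point): Tip of the dish's pouring lip, 98 mm from the dish's axis along its +x, 32 mm above its origin.
- ball_center (a point): Centre of the loose steel ball, 24 mm in diameter, 57 g; at rest in the middle of the dish it is on the dish's axis, 26 mm above the dish's origin. It rolls easily.
- cup: White plastic cup, open top, 83 mm across, 88 mm high; origin under its centre. Stands about 220 mm from the stand's centre, at the stand's +y or -y side.
- glue_bottle: White glue bottle with orange nozzle, 62 mm across, 174 mm high; origin under its centre. Stands on the side opposite the cup. Leave alone.
- tape_measure: Yellow tape measure, 38 x 78 x 67 mm, origin under its centre. Leave alone.
- block_pine: Pine block, 52 x 86 x 38 mm, origin under its centre. Leave alone.
- ball: The same steel ball as a body; its origin turns with it as it rolls, so use ball_center for its place.
There are look-alikes about, which are no part of the job. Leave any yellow look-alike of the cup alone.

How it is judged:
On the way, in this order (a step that is already met when the one before it is completed fails the run):
1. the hasp is swung well past upright while the dish is still seated (value of joint hasp above 1.75 rad and z of dish in the frame of stand below 0.028 m), for 0.2 s.
2. the dish is lifted level, at least 25 mm clear of its seat, not yet turned, the ball in the middle (z of dish in the frame of stand above 0.049 m and angle between the x axis of dish and the x axis of stand, either way round below 0.35 rad and x of dish_lip in the frame of stand above 0 m and angle between dish's own z axis and vertical below 0.12 rad and horizontal distance between ball_center and dish below 0.02 m and contact force between the fingers and dish above 1 N), for 0.1 s.
At the end, for the whole second after the job is handed in: Held by the gripper alone, at rest: dish underside over 90 mm above the table, within 60 mm of above its seat, level within 0.1 rad, lip to the cup's side, square to the stand within 0.2 rad; ball within 20 mm of the dish's axis; hasp still open past 1.6 rad (contact force between the fingers and dish above 1 N and contact force between dish and stand below 0.05 N and contact force between dish and cup below 0.05 N and contact force between dish and glue_bottle below 0.05 N and contact force between dish and tape_measure below 0.05 N and contact force between dish and block_pine below 0.05 N and height (world z) of dish above 0.09 m and horizontal distance between dish and stand below 0.06 m and angle between dish's own z axis and vertical below 0.1 rad and horizontal distance between ball_center and dish below 0.02 m and z of ball_center in the frame of dish between 0.02 and 0.035 m and angle between the x axis of dish and the y axis of stand, either way round below 0.2 rad and x of cup in the frame of dish above 0.1 m and linear speed of dish below 0.02 m/s and angular speed of dish below 0.1 rad/s and linear speed of ball below 0.05 m/s and value of joint hasp above 1.6 rad); the arm keeps its last pose, push and grip.
It fails at once if the ball leaves the middle of the dish (more than 30 mm off its axis) (horizontal distance between ball_center and dish above 0.03 m).
It fails at once if the dish is tipped more than 0.2 rad (angle between dish's own z axis and vertical above 0.2 rad).
It fails at once if the dish is lifted while the hasp is still over it (z of dish in the frame of stand above 0.034 m and value of joint hasp below 1.3 rad).
It fails at once if the cup, glue bottle, tape measure or pine block is moved more than 20 mm (distance of any of cup, glue_bottle, tape_measure, block_pine from where it was at the start of the episode above 0.02 m).
It also fails if it takes over 54 s, if anything falls off the work surface, if the arm or the gripper's body presses on something with over 40 N, if the wrist force passes 120 N, or if a joint passes its speed limit or range.

## Working session

There is one attempt and no reset: what is moved stays moved. The work goes in short steps, Python scripts to look and compute and a tool call to move; the robot and the scene stay as the last step left them, time stands still between calls to the robot, and variables do not carry over. Pictures are saved under pics/ and viewed, at most 10 in all, crops included, and the job is handed in when it is done.

Besides the shell and the picture viewer there is one more tool, called after "Request:" by a JSON object that holds its "api" and its "payload". carry_out: Moves the arm, as the interface text tells. Its arguments: {"type":"object","properties":{"plan":{"type":"array"},"squeeze":{"type":"number"}},"required":["plan"]}

```bash
mkdir -p pics; ls; python3 - <<'E'
from plant import r
import cv2,numpy as np
print(r.get_state())
for n in("scene","side"):
    print(n,r.camera_params(n)); cv2.imwrite(f"pics/{n}0.png",r.snapshot(n)[:,:,::-1])
print(r.camera_params("wrist"))
E
```

```text
pics
{'clock': 0.0, 'q': array([ 1.34378398,  0.68995482, -0.1945135 ,  1.56631391,  0.15733005,
        0.90249139, -0.21509836]), 'qd': array([-1.51123565e-04,  6.46343603e-04,  3.15749364e-04,  7.83103573e-05,
        1.50604795e-04,  1.08814964e-03, -1.05605504e-03]), 'joint_torque': array([-1.64585476e-04, -5.27559364e+01, -1.26688186e+00, -1.53427577e+01,
       -5.25835762e-02,  6.54370553e-03,  1.76000049e-04]), 'tool_pos': array([ 0.16095376, -0.603287  ,  0.23793625]), 'eef_rot': array([ 9.91502225e-01,  1.30086706e-01, -1.90804957e-04, -8.65748886e-04]), 'contact_force': array([ 0.49581271, -0.09515513, -0.73740592]), 'moment': array([-0.03768316, -0.01690674,  0.03194407]), 'finger_force': 0.0, 'opening': 1.00184859013878}
scene {'fx': 388.69921927786635, 'fy': 388.69921927786635, 'cx': 317.4808086360761, 'cy': 196.3356630774763, 'position': array([-0.21035736,  0.66679106,  0.60731022]), 'attitude': array([-0.36561952,  0.77528142, -0.46785566,  0.21534199])}
side {'fx': 400.14402277066256, 'fy': 400.14402277066256, 'cx': 324.0396106517606, 'cy': 198.83840897472683, 'position': array([0.07182862, 0.90096748, 0.71905401]), 'attitude': array([-0.22389801,  0.84856898, -0.46572971,  0.11356152])}
{'fx': 331.24265909779695, 'fy': 331.24265909779695, 'cx': 318.5134172416889, 'cy': 195.9273479057322, 'hand_eye': array([[ 1.95486994e-04, -9.61170426e-01, -2.75955383e-01,
         7.02583575e-02],
       [ 9.99999967e-01,  2.33772404e-04, -1.05843680e-04,
         3.15307636e-04],
       [ 1.66244568e-04, -2.75955354e-01,  9.61170440e-01,
        -1.46189849e-01],
       [ 0.00000000e+00,  0.00000000e+00,  0.00000000e+00,
         1.00000000e+00]])}
```

View pics/scene0.png

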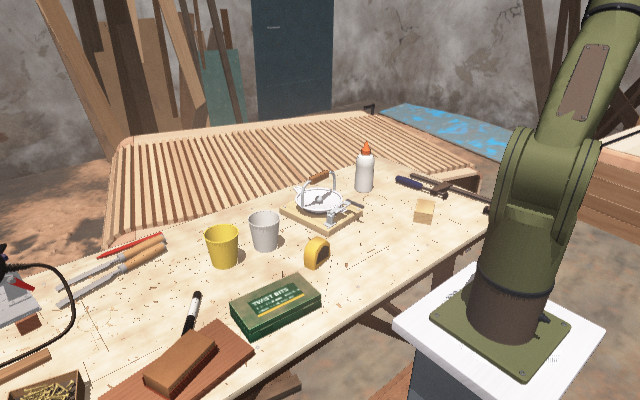

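View pics/side0.png

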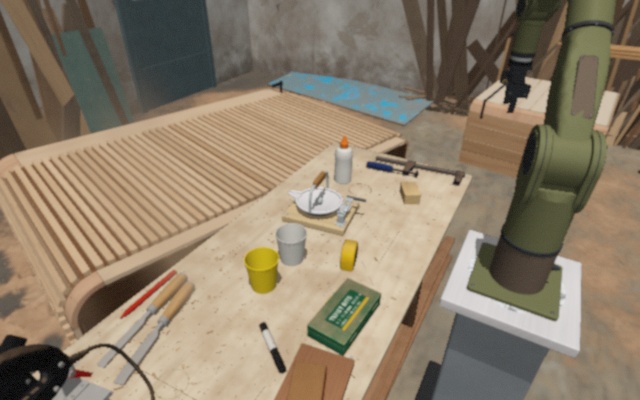

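The scene shows the dish on its stand (320,203 in the scene view), the hasp at (345,212), the white cup (264,230), its yellow look-alike (222,246), the glue bottle (364,168), the tape (317,252) and the pine block (424,210). Next I'll take a close crop and rough triangulation.

```bash
cat > h.py <<'E'
from plant import r
import cv2,numpy as np
from scipy.spatial.transform import Rotation as R
def cam(n,st=None):
    c=r.camera_params(n)
    if n=="wrist":
        T=np.eye(4);T[:3,:3]=R.from_quat(st["eef_rot"]).as_matrix();T[:3,3]=st["tool_pos"];T=T@c["hand_eye"]
        return c,T[:3,3],T[:3,:3]
    return c,np.array(c["position"]),R.from_quat(c["attitude"]).as_matrix()
def ray(C,uv):
    c,p,M=C; d=M@np.array([(uv[0]-c["cx"])/c["fx"],(uv[1]-c["cy"])/c["fy"],1]); return p,d/np.linalg.norm(d)
def onz(C,uv,z):
    p,d=ray(C,uv); return p+d*(z-p[2])/d[2]
def proj(C,X):
    c,p,M=C; q=M.T@(np.array(X)-p); return np.array([c["cx"]+c["fx"]*q[0]/q[2],c["cy"]+c["fy"]*q[1]/q[2]])
def tri(rays):
    A=0;b=0
    for p,d in rays:
        P=np.eye(3)-np.outer(d,d);A=A+P;b=b+P@p
    return np.linalg.solve(A,b)
E
python3 - <<'E'
from h import *
S=cam("scene");D=cam("side")
print("grip",tri([ray(S,(318,177)),ray(D,(320,180))]))
print("cup",onz(S,(264,248),0),onz(D,(291,261),0),"glue",onz(S,(364,191),0),onz(D,(343,182),0))
print("tape",onz(S,(317,266),0),"pine",onz(S,(424,222),0))
a=cv2.imread("pics/scene0.png")[140:280,240:400]
b=cv2.imread("pics/side0.png")[150:290,250:410]
cv2.imwrite("pics/crop0.png",np.hstack([cv2.resize(x,None,fx=2.5,fy=2.5,interpolation=2) for x in(a,b)]))
E
```

```text
grip [0.5703372  0.0094567  0.12841395]
cup [0.5286788  0.22981296 0.        ] [0.53257176 0.23038832 0.        ] glue [ 0.5939983  -0.21678925  0.        ] [ 0.60145506 -0.21441334  0.        ]
tape [0.38107576 0.16933862 0.        ] pine [ 0.3403361  -0.21042677  0.        ]
```

View pics/crop0.png

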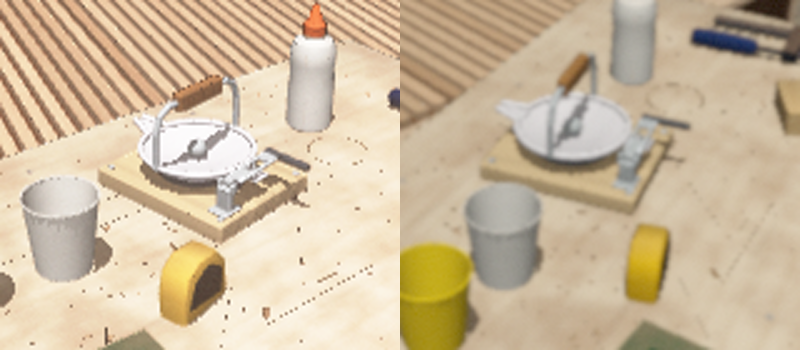

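Everything is identified: grip at about (0.57,0.01,0.128) against an expected z of 0.124, with the cup on the robot's left. I'll fly the wrist camera over the stand.

Request:
{"api": "carry_out", "payload": {"plan": [{"rot":[0,0,0.1],"xyz":[0.22,-0.23,-0.08],"grip":0},{"rot":[0,0,0.1],"xyz":[0.22,-0.23,-0.08],"grip":0},{"rot":[0,0,0.1],"xyz":[0.22,-0.23,-0.08],"grip":0},{"rot":[0,0,0.1],"xyz":[0.22,-0.23,-0.08],"grip":0},{"rot":[0,0,0.1],"xyz":[0.22,-0.23,-0.08],"grip":0},{"rot":[0,0,0.1],"xyz":[0.22,-0.23,-0.08],"grip":0},{"rot":[0,0,0.1],"xyz":[0.22,-0.23,-0.08],"grip":0},{"rot":[0,0,0.1],"xyz":[0.22,-0.23,-0.08],"grip":0}]}}

```text
clock: 0.77
tool_pos: [0.3153, -0.3223, 0.3192]
eef_rot: [0.997, 0.081, 0.0, -0.0]
contact_force: [0.7, 0.1, 0.5]
opening: 1.0
finger_force: 0.0
```

Request:
{"api": "carry_out", "payload": {"plan": [{"rot":[0,0,0],"xyz":[0.2,-0.25,-0.02],"grip":0},{"rot":[0,0,0],"xyz":[0.2,-0.25,-0.02],"grip":0},{"rot":[0,0,0],"xyz":[0.2,-0.25,-0.02],"grip":0},{"rot":[0,0,0],"xyz":[0.2,-0.25,-0.02],"grip":0},{"rot":[0,0,0],"xyz":[0.2,-0.25,-0.02],"grip":0},{"rot":[0,0,0],"xyz":[0.2,-0.25,-0.02],"grip":0},{"rot":[0,0,0],"xyz":[0.2,-0.25,-0.02],"grip":0},{"rot":[0,0,0],"xyz":[0.2,-0.25,-0.02],"grip":0}]}}

```text
clock: 1.43
tool_pos: [0.4731, -0.0419, 0.3389]
eef_rot: [0.997, 0.082, 0.001, -0.001]
contact_force: [0.7, 0.6, 0.3]
opening: 0.998
finger_force: 0.0
```

Request:
{"api": "carry_out", "payload": {"plan": [{"rot":[0,0,0],"xyz":[0.03,-0.04,0],"grip":0},{"rot":[0,0,0],"xyz":[0.03,-0.04,0],"grip":0},{"rot":[0,0,0],"xyz":[0.03,-0.04,0],"grip":0},{"rot":[0,0,0],"xyz":[0.03,-0.04,0],"grip":0}]}}

```text
clock: 1.77
tool_pos: [0.4944, -0.0024, 0.3382]
eef_rot: [0.997, 0.081, -0.001, 0.0]
contact_force: [-0.3, -0.5, 0.3]
opening: 1.0
finger_force: 0.0
```

```bash
python3 - <<'E'
from h import *
s=r.get_state();print(s["tool_pos"],s["eef_rot"],s["q"],s["clock"])
np.savez("w1.npz",p=s["tool_pos"],q=s["eef_rot"])
cv2.imwrite("pics/w1.png",r.snapshot("wrist")[:,:,::-1])
E
```

```text
[ 0.49440152 -0.00239639  0.33821571] [ 9.96746508e-01  8.05946127e-02 -8.46429139e-04  4.37792857e-04] [ 0.09871853  0.3999802  -0.27687849  1.80273714  0.13135959  0.95845485
 -1.64270131] 1.7667
```

View pics/w1.png

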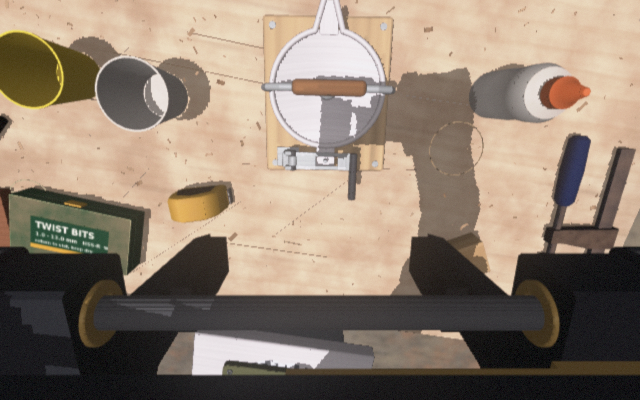

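The wrist view shows the plywood base (corners about (264,15), (392,17), (388,170), (267,168)), the grip (292–366, 87), the bar (352,150–198), the white cup (130,92) and the glue bottle (540,92). Now for the precise figures.

```bash
cat >> h.py <<'E'
def grip_mask(im):
    h=cv2.cvtColor(im,cv2.COLOR_BGR2HSV)
    return cv2.inRange(h,(4,110,50),(15,255,200))
E
python3 - <<'E'
from h import *
d=np.load("w1.npz");C=cam("wrist",{"tool_pos":d["p"],"eef_rot":d["q"]})
im=cv2.imread("pics/w1.png")
m=grip_mask(im);m[:60]=0;m[115:]=0;m[:,:270]=0;m[:,390:]=0
c=max(cv2.findContours(m,0,2)[0],key=cv2.contourArea);print("grip rect",cv2.minAreaRect(c))
box=cv2.boxPoints(cv2.minAreaRect(c));P=np.array([onz(C,b,.136) for b in box]);print("grip ctr",P.mean(0),"sides",np.linalg.norm(P[1]-P[0]),np.linalg.norm(P[2]-P[1]))
e=[P[1]-P[0],P[2]-P[1]];e=max(e,key=np.linalg.norm);print("yaw from grip",np.degrees((np.arctan2(e[1],e[0])-np.pi/2+np.pi/2)%np.pi-np.pi/2))
# plywood
h=cv2.cvtColor(im,cv2.COLOR_BGR2HSV);print("hsv ply",h[30,275],h[60,385],h[163,272],"table",h[60,230],h[140,410])
# bar: dark columns
g=cv2.cvtColor(im,cv2.COLOR_BGR2GRAY);print(g[170:202:3,340:364])
for a in [(264,15),(392,17),(388,170),(267,168)]:print("corner",onz(C,a,.024))
for a in [(352,152),(352,198)]:print("bar",onz(C,a,.062))
print("cam",C[1])
E
```

```text
grip rect ((328.48065185546875, 87.06327819824219), (71.13369750976562, 13.197818756103516), 1.0416266918182373)
grip ctr [0.57812707 0.00063069 0.136     ] sides 0.012535428074598405 0.07073966695256675
yaw from grip 8.273825585483813
hsv ply [ 16  84 221] [ 16  83 223] [ 18  44 224] table [ 17  53 233] [ 14  70 123]
[[180 177 182 185 188 183 185 185 161 102  88  94  96  97  88  81  77  89
   96 123 133 136 158 159]
 [205 203 203 200 201 200 201 198 162  98  84  94  97  94  90  83 107 111
  112 114 125 190 199 203]
 [202 199 200 200 197 198 200 199 135  90  90  96 101  96  87  84  99 115
  118 119 119 134 196 202]
 [204 205 204 206 198 202 200 192 134  90  91  99  95  95  86  81  96 112
  115 115 125 191 201 202]
 [211 209 208 203 179 203 208 196 113  88  90  97  96  91  86  80 114 114
  111 116 134 191 198 198]
 [183 205 209 207 210 207 210 203 121  86  89 101  96  90  85 107 193 198
  196 195 196 195 193 196]
 [206 209 209 209 210 213 212 205 113  87  92  98  96  90  82 111 195 201
  201 200 201 201 203 205]
 [213 213 213 211 211 212 210 202 108  89  93  96  97  88  85 124 195 204
  203 202 205 203 204 207]
 [208 206 208 209 207 205 204 167  97  83  96  97  94  87  87 133 199 206
  204 207 205 206 206 209]
 [209 207 206 204 204 204 201 167  99  89  92  99  95  88  89 162 198 205
  204 203 201 206 204 205]
 [209 209 206 205 208 207 210 203 186 178 172 155 168 170 181 203 206 202
  206 206 206 204 203 205]]
corner [0.65406715 0.09204429 0.024     ]
corner [ 0.6776127  -0.06627365  0.024     ]
corner [ 0.48630089 -0.10388395  0.024     ]
corner [0.46164756 0.0653825  0.024     ]
bar [ 0.50821896 -0.04405856  0.062     ]
bar [ 0.44798368 -0.05561961  0.062     ]
cam [0.56407857 0.00867136 0.48427996]
```

```bash
python3 - <<'E'
from h import *
d=np.load("w1.npz");C=cam("wrist",{"tool_pos":d["p"],"eef_rot":d["q"]})
S=cam("scene");D=cam("side")
print("ball",onz(S,(318.8,199.2),.05),onz(D,(320,201),.05))
print("bar end",tri([ray(S,(363,207)),ray(D,(365.5,200)),ray(C,(351.5,198))]))
im=cv2.imread("pics/w1.png");h=cv2.cvtColor(im,cv2.COLOR_BGR2HSV)
m=((h[...,1]<25)&(h[...,2]>175)).astype(np.uint8)*255
n,l,st,ce=cv2.connectedComponentsWithStats(m[20:155,255:400]);i=1+np.argmax(st[1:,4]);print(st[i])
# dish rim: left/right extremes at each row -> points on z=.056, circle fit
P=[]
for v in range(45,140,5):
    u=np.where(m[v,255:400])[0]+255
    if 78<v<98: continue
    P+= [onz(C,(u[0]-.5,v),.056)[:2],onz(C,(u[-1]+.5,v),.056)[:2]]
P=np.array(P)
for _ in range(4):
    x,*_r=np.linalg.lstsq(np.c_[2*P,np.ones(len(P))],(P**2).sum(1),rcond=None)
    R0=np.sqrt(x[2]+x[:2]@x[:2]);e=np.abs(np.linalg.norm(P-x[:2],axis=1)-R0);P=P[e<max(.0015,1.8*np.median(e))]
print("dish",x[:2],"R",R0,len(P),e.max())
a=im[0:205,250:405];cv2.imwrite("pics/w1c.png",cv2.resize(a,None,fx=3.8,fy=2.9,interpolation=2)) 
E
```

```text
ball [0.57551208 0.0012262  0.05      ] [0.573368   0.00235403 0.05      ]
bar end [ 0.44737926 -0.05562945  0.06082064]
[  14    0  116   63 4688]
dish [5.78664729e-01 4.55627204e-04] R 0.07133017748223754 19 0.0006377261838511755
```

View pics/w1c.png

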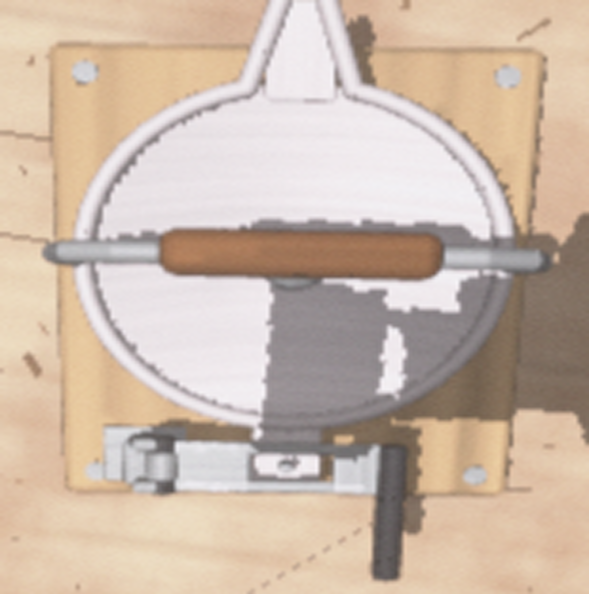

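Dish centre is (0.578,0.001) with R 71 mm (72.5 expected), yaw is about 0.148, and the bar at its grip spot is (0.463,-0.053) at z about 0.057. Candidates for the cup are white (264,230), which I'm choosing, and yellow (222,246). The hasp bar is the dark rod beside the strap. Next I go above the bar.

Request:
{"api": "carry_out", "payload": {"plan": [{"rot":[0,0,0.013],"xyz":[-0.039,0.045,0.22],"grip":120},{"rot":[0,0,0.013],"xyz":[-0.039,0.045,0.22],"grip":120},{"rot":[0,0,0.013],"xyz":[-0.039,0.045,0.22],"grip":120},{"rot":[0,0,0.013],"xyz":[-0.039,0.045,0.22],"grip":120},{"rot":[0,0,0.013],"xyz":[-0.039,0.045,0.22],"grip":120},{"rot":[0,0,0.013],"xyz":[-0.039,0.045,0.22],"grip":120},{"rot":[0,0,0.013],"xyz":[-0.039,0.045,0.22],"grip":120},{"rot":[0,0,0.013],"xyz":[-0.039,0.045,0.22],"grip":120}], "squeeze": 12}}

```text
clock: 2.48
tool_pos: [0.4627, -0.0543, 0.1186]
eef_rot: [0.997, 0.072, -0.001, 0.0]
contact_force: [-0.2, -0.0, 0.5]
opening: 0.531
finger_force: 0.0
```

```bash
python3 - <<'E'
from h import *
s=r.get_state();print(s["tool_pos"],s["eef_rot"],s["q"],s["clock"],s["opening"])
C=cam("wrist",s)
im=r.snapshot("wrist")[:,:,::-1];cv2.imwrite("pics/w2.png",im)
for p in [(0.4474,-.0556,.057),(.4632,-.0533,.057)]:print(proj(C,p))
E
```

```text
[ 0.46272631 -0.05432007  0.11857153] [ 9.97379822e-01  7.23322117e-02 -1.14411805e-03  4.81759201e-04] [ 0.10469739  0.70697143 -0.1401219   2.14107435  0.3019135   0.31397463
 -1.71632007] 2.4833 0.530847497393134
[316.47745043 232.76907082]
[316.44661747 210.30785747]
```

View pics/w2.png

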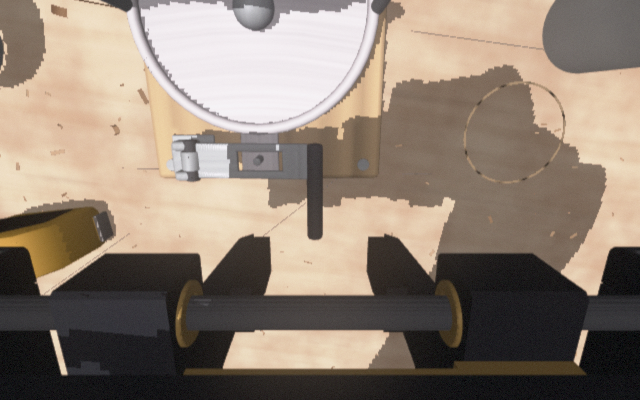

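The bar is centred between the fingers, and its end is at (315,238). I'll descend in two stages, watching joint 6.

Request:
{"api": "carry_out", "payload": {"plan": [{"rot":[0,0,0],"xyz":[0.003,-0.001,0.03],"grip":120},{"rot":[0,0,0],"xyz":[0.003,-0.001,0.05],"grip":120},{"rot":[0,0,0],"xyz":[0.003,-0.001,0.05],"grip":120},{"rot":[0,0,0],"xyz":[0.003,-0.001,0.05],"grip":120}]}}

```text
clock: 2.87
tool_pos: [0.4673, -0.0511, 0.0699]
eef_rot: [0.997, 0.074, 0.001, 0.0]
contact_force: [0.2, -0.2, -0.1]
opening: 0.528
finger_force: 0.0
```

```bash
python3 - <<'E'
from h import *
s=r.get_state();print(s["tool_pos"],s["eef_rot"],s["q"],s["clock"],s["opening"])
E
```

```text
[ 0.46731795 -0.05107753  0.06985382] [9.97268026e-01 7.38646823e-02 6.80234938e-04 1.73793101e-04] [ 0.06178681  0.80796076 -0.08311939  2.15618966  0.32893921  0.18762694
 -1.74212854] 2.8667 0.5276605924016476
```

Request:
{"api": "carry_out", "payload": {"plan": [{"rot":[0,0,0],"xyz":[0,0.002,0.016],"grip":120},{"rot":[0,0,0],"xyz":[0,0.002,0.031],"grip":120},{"rot":[0,0,0],"xyz":[0,0.002,0.031],"grip":120},{"rot":[0,0,0],"xyz":[0,0.002,0.031],"grip":255},{"rot":[0,0,0],"xyz":[0,0.002,0.031],"grip":255},{"rot":[0,0,0],"xyz":[0,0.002,0.031],"grip":255},{"rot":[0,0,0],"xyz":[0,0.002,0.031],"grip":255},{"rot":[0,0,0],"xyz":[0,0.002,0.031],"grip":255}], "squeeze": 12}}

```text
clock: 3.53
tool_pos: [0.4672, -0.0531, 0.0384]
eef_rot: [0.997, 0.074, 0.001, 0.0]
contact_force: [-0.9, 0.2, -0.3]
opening: 0.178
finger_force: 0.0
```

```bash
python3 - <<'E'
from h import *
s=r.get_state();print(s["tool_pos"],s["eef_rot"],s["q"],s["clock"],s["opening"],s["contact_force"])
E
```

```text
[ 0.46722144 -0.05311074  0.03838103] [9.97273176e-01 7.37963934e-02 5.48361745e-04 6.76998986e-05] [ 0.04431945  0.87479537 -0.04769996  2.16322296  0.34236893  0.10932826
 -1.74978561] 3.5333 0.17825631308277873 [-0.90829437  0.21139778 -0.32008216]
```

Request:
{"api": "carry_out", "payload": {"plan": [{"rot":[0,0,0],"xyz":[0,0,0],"grip":255},{"rot":[0,0,0],"xyz":[0,0,0],"grip":255},{"rot":[0,0,0],"xyz":[0,0,0],"grip":255},{"rot":[0,0,0],"xyz":[0,0,0],"grip":255}], "squeeze": 12}}

```text
clock: 3.87
tool_pos: [0.4669, -0.0512, 0.0377]
eef_rot: [0.997, 0.075, 0.0, -0.001]
contact_force: [-1.4, 5.7, -0.1]
opening: 0.089
finger_force: 11.8
```

Request:
{"api": "carry_out", "payload": {"plan": [{"rot":[0,0,0],"xyz":[0,-0.001,-0.011],"grip":255},{"rot":[0,0,0],"xyz":[0,-0.003,-0.0215],"grip":255},{"rot":[0,0,0],"xyz":[0,-0.007,-0.032],"grip":255},{"rot":[0,0,0],"xyz":[0,-0.012,-0.0415],"grip":255},{"rot":[0,0,0],"xyz":[0,-0.0183,-0.05],"grip":255},{"rot":[0,0,0],"xyz":[0,-0.026,-0.058],"grip":255},{"rot":[0,0,0],"xyz":[0,-0.0345,-0.065],"grip":255},{"rot":[0,0,0],"xyz":[0,-0.0425,-0.0695],"grip":255}], "squeeze": 15}}

```text
clock: 4.53
tool_pos: [0.4599, -0.0048, 0.1054]
eef_rot: [0.997, 0.077, -0.001, -0.004]
contact_force: [2.7, 12.1, -31.4]
opening: 0.086
finger_force: 17.3
```

Radial tension suggests the hasp started about 0.1 rad raised. I'll correct the arc for that and continue.

Request:
{"api": "carry_out", "payload": {"plan": [{"rot":[0,0,0],"xyz":[0,-0.007,0.0045],"grip":255},{"rot":[0,0,0],"xyz":[0,-0.018,0.001],"grip":255},{"rot":[0,0,0],"xyz":[0,-0.0295,-0.0005],"grip":255}], "squeeze": 15}}

```text
clock: 4.78
tool_pos: [0.4567, 0.0164, 0.1078]
eef_rot: [0.997, 0.072, 0.0, 0.001]
contact_force: [0.1, -4.0, -2.0]
opening: 0.07
finger_force: 15.1
```

Request:
{"api": "carry_out", "payload": {"plan": [{"rot":[0,0,0],"xyz":[0,-0.0115,0],"grip":255},{"rot":[0,0,0],"xyz":[0,-0.023,0.002],"grip":255},{"rot":[0,0,0],"xyz":[0,-0.034,0.0055],"grip":255},{"rot":[0,0,0],"xyz":[0,-0.045,0.0105],"grip":255},{"rot":[0,0,0],"xyz":[0,-0.0545,0.017],"grip":255},{"rot":[0,0,0],"xyz":[0,-0.0545,0.017],"grip":255}]}}

```text
clock: 5.28
tool_pos: [0.4484, 0.0729, 0.0901]
eef_rot: [0.997, 0.075, 0.0, 0.0]
contact_force: [-0.3, 1.0, 0.5]
opening: 0.077
finger_force: 15.0
```

```bash
python3 - <<'E'
from h import *
s=r.get_state();print(s["q"],s["eef_rot"])
a=r.snapshot("scene")[:,:,::-1][140:280,240:400]
b=r.snapshot("side")[:,:,::-1][150:290,250:410]
cv2.imwrite("pics/crop1.png",np.hstack([cv2.resize(x,None,fx=2.5,fy=2.5,interpolation=2) for x in(a,b)]))
E
```

```text
[-0.22336802  0.75917247 -0.06387711  2.19377727  0.23133413  0.19480646
 -1.91837384] [9.97216094e-01 7.45654798e-02 3.84619186e-06 2.25987244e-04]
```

View pics/crop1.png

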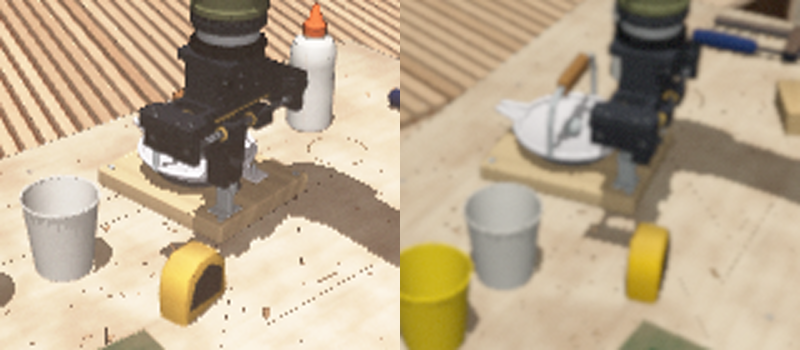

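The hasp is past upright at about 2.2 rad and the dish is still seated. I'll release it and rise.

Request:
{"api": "carry_out", "payload": {"plan": [{"rot":[0,0,0],"xyz":[0,0,0],"grip":100},{"rot":[0,0,0],"xyz":[0,0,0],"grip":100},{"rot":[0,0,0],"xyz":[0,0,0],"grip":100},{"rot":[0,0,0],"xyz":[0,0,-0.01],"grip":100},{"rot":[0,0,0],"xyz":[0,0,-0.04],"grip":100},{"rot":[0,0,0],"xyz":[0,0,-0.08],"grip":100},{"rot":[0,0,0],"xyz":[0,0,-0.12],"grip":0},{"rot":[0,0,0],"xyz":[0,0,-0.15],"grip":0}]}}

```text
clock: 6.05
tool_pos: [0.4483, 0.0715, 0.2436]
eef_rot: [0.997, 0.073, 0.001, 0.0]
contact_force: [0.2, 0.3, -0.3]
opening: 0.657
finger_force: 0.0
```

Request:
{"api": "carry_out", "payload": {"plan": [{"rot":[0,0,-0.12],"xyz":[0.03,0.022,0],"grip":0},{"rot":[0,0,-0.24],"xyz":[0.06,0.044,0],"grip":0},{"rot":[0,0,-0.36],"xyz":[0.09,0.066,0],"grip":0},{"rot":[0,0,-0.48],"xyz":[0.118,0.089,0],"grip":0},{"rot":[0,0,-0.6],"xyz":[0.118,0.089,0],"grip":0},{"rot":[0,0,-0.72],"xyz":[0.118,0.089,0],"grip":0},{"rot":[0,0,-0.84],"xyz":[0.118,0.089,0],"grip":0},{"rot":[0,0,-0.96],"xyz":[0.118,0.089,0],"grip":0}]}}

```text
clock: 6.72
tool_pos: [0.5776, 0.0003, 0.2405]
eef_rot: [0.849, 0.528, -0.001, 0.0]
contact_force: [-0.6, 0.0, 0.8]
opening: 0.994
finger_force: 0.0
```

Request:
{"api": "carry_out", "payload": {"plan": [{"rot":[0,0,-0.12],"xyz":[0,0,0],"grip":0},{"rot":[0,0,-0.24],"xyz":[0,0,0],"grip":0},{"rot":[0,0,-0.36],"xyz":[0,0,0],"grip":0},{"rot":[0,0,-0.48],"xyz":[0,0,0],"grip":0},{"rot":[0,0,-0.6],"xyz":[0,0,0],"grip":0},{"rot":[0,0,-0.61],"xyz":[0,0,0],"grip":0},{"rot":[0,0,-0.61],"xyz":[0,0,0],"grip":0},{"rot":[0,0,-0.61],"xyz":[0,0,0],"grip":0}]}}

```text
clock: 7.38
tool_pos: [0.5778, 0.0009, 0.2406]
eef_rot: [0.655, 0.756, -0.0, -0.0]
contact_force: [-0.3, 0.7, 0.0]
opening: 1.0
finger_force: 0.0
```

```bash
python3 - <<'E'
from h import *
s=r.get_state();print(s["tool_pos"],R.from_quat(s["eef_rot"]).as_matrix().round(4),s["q"],s["clock"],s["opening"])
np.savez("w3.npz",p=s["tool_pos"],q=s["eef_rot"])
C=cam("wrist",s)
im=r.snapshot("wrist")[:,:,::-1].copy();cv2.imwrite("pics/w3.png",im)
for p in [(.578,.0006,.136),(.578,.0006,.056)]:print(proj(C,p))
E
```

```text
[0.57781883 0.00087447 0.24064556] [[-1.430e-01  9.897e-01 -4.000e-04]
 [ 9.897e-01  1.430e-01 -4.000e-04]
 [-3.000e-04 -4.000e-04 -1.000e+00]] [ 0.28952193  0.68576025 -0.64778283  1.69549376  0.49681239  0.93115877
 -0.40996221] 7.3833 0.9995686840516054
[319.60643988 194.56610314]
[319.42203091 173.22341066]
```

View pics/w3.png

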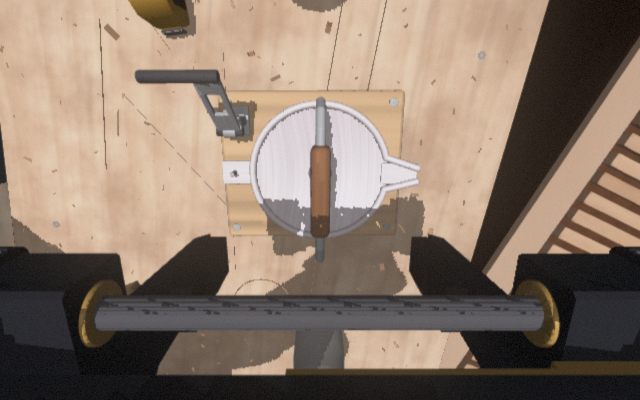

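The hasp is open (bar at (180,76)) and the grip at (320,192) lies in line with the tool, predicted (319.6,194.6). I'll descend on the handle.

Request:
{"api": "carry_out", "payload": {"plan": [{"rot":[0,0,0],"xyz":[0.001,0,0.035],"grip":0},{"rot":[0,0,0],"xyz":[0.001,0,0.07],"grip":0},{"rot":[0,0,0],"xyz":[0.001,0,0.1],"grip":0},{"rot":[0,0,0],"xyz":[0.001,0,0.12],"grip":100},{"rot":[0,0,0],"xyz":[0.001,0,0.13],"grip":150},{"rot":[0,0,0],"xyz":[0.001,0,0.136],"grip":150},{"rot":[0,0,0],"xyz":[0.001,0,0.136],"grip":160},{"rot":[0,0,0],"xyz":[0.001,0,0.136],"grip":170}], "squeeze": 10}}

```text
clock: 8.1
tool_pos: [0.5787, 0.0027, 0.1057]
eef_rot: [0.653, 0.757, 0.001, 0.001]
contact_force: [-0.3, 0.2, -0.0]
opening: 0.645
finger_force: 0.0
```

Request:
{"api": "carry_out", "payload": {"plan": [{"rot":[0,0,0],"xyz":[0,0,0],"grip":180},{"rot":[0,0,0],"xyz":[0,0,0],"grip":190},{"rot":[0,0,0],"xyz":[0,0,0],"grip":195},{"rot":[0,0,0],"xyz":[0,0,0],"grip":200},{"rot":[0,0,0],"xyz":[0,0,0],"grip":205},{"rot":[0,0,0],"xyz":[0,0,0],"grip":210},{"rot":[0,0,0],"xyz":[0,0,0],"grip":215},{"rot":[0,0,0],"xyz":[0,0,0],"grip":220}]}}

```text
clock: 8.77
tool_pos: [0.5783, 0.0026, 0.1048]
eef_rot: [0.653, 0.757, 0.0, 0.0]
contact_force: [1.2, 0.5, 0.0]
opening: 0.179
finger_force: 10.0
```

Gripped (15.8 mm against 16). I'll firm up and lift.

Request:
{"api": "carry_out", "payload": {"plan": [{"rot":[0,0,0],"xyz":[0,0,0],"grip":255},{"rot":[0,0,0],"xyz":[0,0,0],"grip":255},{"rot":[0,0,0],"xyz":[0,0,0],"grip":255},{"rot":[0,0,0],"xyz":[0,0,-0.002],"grip":255},{"rot":[0,0,0],"xyz":[0,0,-0.005],"grip":255},{"rot":[0,0,0],"xyz":[0,0,-0.009],"grip":255},{"rot":[0,0,0],"xyz":[0,0,-0.013],"grip":255},{"rot":[0,0,0],"xyz":[0,0,-0.017],"grip":255}], "squeeze": 40}}

```text
clock: 9.43
tool_pos: [0.5776, 0.0023, 0.122]
eef_rot: [0.653, 0.757, -0.0, -0.0]
contact_force: [0.6, -0.2, -3.5]
opening: 0.175
finger_force: 40.0
```

Request:
{"api": "carry_out", "payload": {"plan": [{"rot":[0,0,0],"xyz":[0,0,-0.004],"grip":255},{"rot":[0,0,0],"xyz":[0,0,-0.009],"grip":255},{"rot":[0,0,0],"xyz":[0,0,-0.015],"grip":255},{"rot":[0,0,0],"xyz":[0,0,-0.022],"grip":255},{"rot":[0,0,0],"xyz":[0,0,-0.029],"grip":255},{"rot":[0,0,0],"xyz":[0,0,-0.035],"grip":255},{"rot":[0,0,0],"xyz":[0,0,-0.04],"grip":255},{"rot":[0,0,0],"xyz":[0,0,-0.043],"grip":255}]}}

```text
clock: 10.1
tool_pos: [0.5782, 0.0025, 0.1656]
eef_rot: [0.653, 0.757, 0.0, 0.0]
contact_force: [0.9, -0.7, -4.4]
opening: 0.18
finger_force: 40.0
```

```bash
python3 - <<'E'
from h import *
s=r.get_state();print(s["tool_pos"],s["contact_force"],s["moment"],s["q"],s["clock"],s["opening"])
a=r.snapshot("scene")[:,:,::-1][120:260,240:400]
b=r.snapshot("side")[:,:,::-1][130:270,250:410]
cv2.imwrite("pics/crop2.png",np.hstack([cv2.resize(x,None,fx=2.5,fy=2.5,interpolation=2) for x in(a,b)]))
E
```

```text
[0.57821448 0.00247331 0.16562812] [ 0.89492008 -0.65055221 -4.38764965] [-0.05725826 -0.06682044  0.0024852 ] [ 0.24998751  0.77794482 -0.58542553  1.76909115  0.58766153  0.7749996
 -0.4879933 ] 10.1 0.17959377803388443
```

View pics/crop2.png

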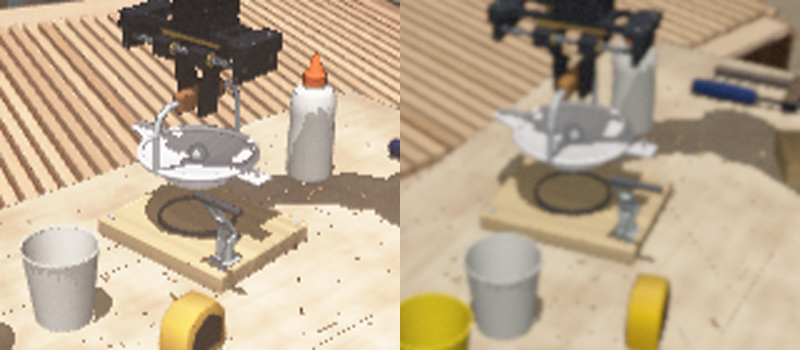

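The dish is clear of the seat, level, with the ball in the middle (196,152 in the left crop). I'll lift further, then turn.

Request:
{"api": "carry_out", "payload": {"plan": [{"rot":[0,0,0],"xyz":[0,0,-0.004],"grip":255},{"rot":[0,0,0],"xyz":[0,0,-0.012],"grip":255},{"rot":[0,0,0],"xyz":[0,0,-0.023],"grip":255},{"rot":[0,0,0],"xyz":[0,0,-0.035],"grip":255},{"rot":[0,0,0],"xyz":[0,0,-0.047],"grip":255},{"rot":[0,0,0],"xyz":[0,0,-0.058],"grip":255},{"rot":[0,0,0],"xyz":[0,0,-0.066],"grip":255},{"rot":[0,0,0],"xyz":[0,0,-0.07],"grip":255}]}}

```text
clock: 10.87
tool_pos: [0.5786, 0.0026, 0.2366]
eef_rot: [0.653, 0.757, 0.001, 0.001]
contact_force: [-0.3, 0.2, -3.5]
opening: 0.178
finger_force: 40.0
```

Request:
{"api": "carry_out", "payload": {"plan": [{"rot":[0,0,-0.01],"xyz":[0,0,0],"grip":255},{"rot":[0,0,-0.03],"xyz":[0,0,0],"grip":255},{"rot":[0,0,-0.06],"xyz":[0,0,0],"grip":255},{"rot":[0,0,-0.1],"xyz":[0,0,0],"grip":255},{"rot":[0,0,-0.15],"xyz":[0,0,0],"grip":255},{"rot":[0,0,-0.2],"xyz":[0,0,0],"grip":255},{"rot":[0,0,-0.25],"xyz":[0,0,0],"grip":255},{"rot":[0,0,-0.3],"xyz":[0,0,0],"grip":255}]}}

```text
clock: 11.53
tool_pos: [0.5774, 0.0022, 0.2339]
eef_rot: [0.531, 0.847, -0.001, -0.001]
contact_force: [0.2, 0.0, -3.6]
opening: 0.172
finger_force: 40.0
```

Request:
{"api": "carry_out", "payload": {"plan": [{"rot":[0,0,-0.05],"xyz":[0,0,0],"grip":255},{"rot":[0,0,-0.1],"xyz":[0,0,0],"grip":255},{"rot":[0,0,-0.15],"xyz":[0,0,0],"grip":255},{"rot":[0,0,-0.2],"xyz":[0,0,0],"grip":255},{"rot":[0,0,-0.25],"xyz":[0,0,0],"grip":255},{"rot":[0,0,-0.3],"xyz":[0,0,0],"grip":255},{"rot":[0,0,-0.35],"xyz":[0,0,0],"grip":255},{"rot":[0,0,-0.4],"xyz":[0,0,0],"grip":255}]}}

```text
clock: 12.2
tool_pos: [0.5775, 0.0021, 0.2339]
eef_rot: [0.352, 0.936, -0.0, -0.001]
contact_force: [-0.0, 0.4, -3.6]
opening: 0.175
finger_force: 40.0
```

Request:
{"api": "carry_out", "payload": {"plan": [{"rot":[0,0,-0.05],"xyz":[0,0,0],"grip":255},{"rot":[0,0,-0.1],"xyz":[0,0,0],"grip":255},{"rot":[0,0,-0.15],"xyz":[0,0,0],"grip":255},{"rot":[0,0,-0.2],"xyz":[0,0,0],"grip":255},{"rot":[0,0,-0.25],"xyz":[0,0,0],"grip":255},{"rot":[0,0,-0.3],"xyz":[0,0,0],"grip":255},{"rot":[0,0,-0.35],"xyz":[0,0,0],"grip":255},{"rot":[0,0,-0.4],"xyz":[0,0,0],"grip":255}]}}

```text
clock: 12.87
tool_pos: [0.5775, 0.0021, 0.2339]
eef_rot: [0.159, 0.987, -0.0, -0.001]
contact_force: [-0.7, -0.3, -4.5]
opening: 0.178
finger_force: 40.0
```

Request:
{"api": "carry_out", "payload": {"plan": [{"rot":[0,0,-0.05],"xyz":[0,0,0],"grip":255},{"rot":[0,0,-0.1],"xyz":[0,0,0],"grip":255},{"rot":[0,0,-0.15],"xyz":[0,0,0],"grip":255},{"rot":[0,0,-0.2],"xyz":[0,0,0],"grip":255},{"rot":[0,0,-0.25],"xyz":[0,0,0],"grip":255},{"rot":[0,0,-0.3],"xyz":[0,0,0],"grip":255},{"rot":[0,0,-0.34],"xyz":[0,0,0],"grip":255},{"rot":[0,0,-0.38],"xyz":[0,0,0],"grip":255}]}}

```text
clock: 13.53
tool_pos: [0.5776, 0.002, 0.2338]
eef_rot: [-0.03, 1.0, -0.0, -0.001]
contact_force: [-0.2, 0.7, -3.1]
opening: 0.175
finger_force: 40.0
```

Request:
{"api": "carry_out", "payload": {"plan": [{"rot":[0,0,-0.03],"xyz":[0,0,0],"grip":255},{"rot":[0,0,-0.055],"xyz":[0,0,0],"grip":255},{"rot":[0,0,-0.075],"xyz":[0,0,0],"grip":255},{"rot":[0,0,-0.085],"xyz":[0,0,0],"grip":255},{"rot":[0,0,-0.085],"xyz":[0,0,0],"grip":255},{"rot":[0,0,-0.085],"xyz":[0,0,0],"grip":255},{"rot":[0,0,-0.085],"xyz":[0,0,0],"grip":255},{"rot":[0,0,-0.085],"xyz":[0,0,0],"grip":255}]}}

```text
clock: 14.2
tool_pos: [0.5779, 0.0024, 0.2347]
eef_rot: [-0.071, 0.998, -0.0, 0.0]
contact_force: [0.5, 0.6, -3.3]
opening: 0.177
finger_force: 40.0
```

Request:
{"api": "carry_out", "payload": {"plan": [{"rot":[0,0,0],"xyz":[0,0,0],"grip":255},{"rot":[0,0,0],"xyz":[0,0,0],"grip":255},{"rot":[0,0,0],"xyz":[0,0,0],"grip":255},{"rot":[0,0,0],"xyz":[0,0,0],"grip":255},{"rot":[0,0,0],"xyz":[0,0,0],"grip":255},{"rot":[0,0,0],"xyz":[0,0,0],"grip":255},{"rot":[0,0,0],"xyz":[0,0,0],"grip":255},{"rot":[0,0,0],"xyz":[0,0,0],"grip":255}]}}

```text
clock: 14.87
tool_pos: [0.5779, 0.0024, 0.2347]
eef_rot: [-0.071, 0.998, -0.0, 0.0]
contact_force: [0.1, 0.6, -3.6]
opening: 0.175
finger_force: 40.0
```

```bash
python3 - <<'E'
from h import *
s=r.get_state();print(s["tool_pos"],s["contact_force"],s["qd"].round(4),s["clock"],2*np.arctan2(s["eef_rot"][1],s["eef_rot"][0]))
a=r.snapshot("scene")[:,:,::-1][100:240,240:400]
b=r.snapshot("side")[:,:,::-1][110:250,250:410]
cv2.imwrite("pics/crop3.png",np.hstack([cv2.resize(x,None,fx=2.5,fy=2.5,interpolation=2) for x in(a,b)]))
E
```

```text
[0.57790548 0.00242949 0.23471423] [ 0.11031041  0.60521884 -3.61604063] [-0.0005 -0.0016 -0.     -0.0006 -0.0001  0.0006 -0.0001] 14.8667 3.2828254498544376
```

View pics/crop3.png

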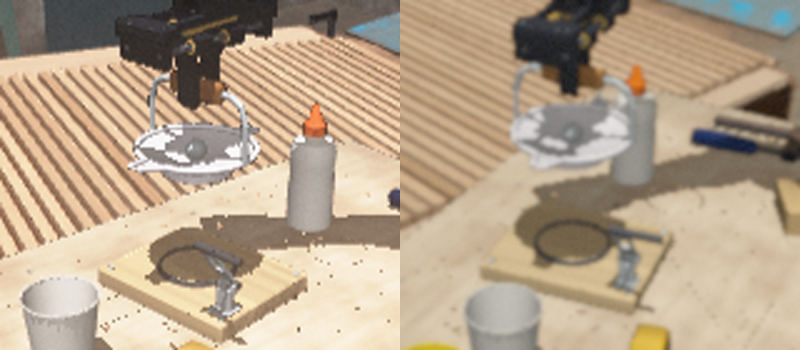

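The dish is level with the lip (135,165) towards the white cup, the ball in the middle (196,148) and the hasp open, so I'm handing in.

```bash
python3 -c "
from plant import r
print(r.finish_job())"
```

```text
the job is handed in; nothing more can be done
None
```

I handed the job in at about 15 s: hasp swung open to about 2.2 rad, dish held still and level about 150 mm above the table over its stand, lip towards the white cup, ball in the middle; no verdict came back.

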